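# Make up the dance kit and the street kit

## Robot

A 7-joint arm with a two-finger parallel gripper is mounted at the origin on the work surface. World frame = base frame: x ahead of the robot, y to its left, z up, the work surface at z = 0. Lengths are in m, angles in degrees, forces in N, time in s.
With the tool pointing down it reaches from about 0.4 to 0.85 m from the base axis. Payload 4.5 kg.
Tool frame: the origin (TCP) lies on the centre line of the jaws, within the pads' length; the fingertips stand 25 mm ahead of it and the grasp point (between the pads) lies 6 mm ahead of it (tip_extent is the distance from the TCP to the fingertips, in m); z points along the fingers, y is the line along which they close (so a half turn about z gives the same grasp; the last joint's range is limited). The gripper opens to 88 mm and grips with 3 to 60 N. Pads are 18 mm wide; open, the fingers measure 123 mm over their backs; the gripper's body (75 mm by 187 mm) begins 45 mm behind the grasp point.
Start: joints at [70.348, 39.483, -11.15, 89.685, 9.013, 51.709, -12.324], TCP at [0.23, -0.581, 0.264] pointing down, gripper open.
Joint ranges: [-172.22, 172.22], [-26.19, 119.32], [-84.43, 86.54], [7.71, 146.69], [-57.33, 237.33], [2.42, 119.75], [-152.13, 152.13]. Speed limits (degrees/s): [147.25, 147.25, 180, 180, 180, 180, 180].

## Interface

Orientations are given as a 3x3 rotation matrix whose columns are the frame's x, y, z axes.
In Python, from plant import read_state, camera, job_done, tip_extent gives the robot as it stands.
- The arm moves only by the shell command python3 -m inch 'ROWS'. ROWS is JSON, a list of rows, each a list of 5 numbers: the finger opening in cm, from 0 to 8.81, then the shift along the tool's x, y, z in cm, then the turn about the tool's z in rad. In form: [[fingers, x, y, z, spin], ...]. A call has exactly 10 rows; each row shifts and turns the commanded pose from where the row before left it, along the tool's axes as they then stand; what a row does not reach is not made up. A row lasts 1/10 s, in which the tool goes at most 50 mm and 8.59 degrees, less where a joint would pass 70% of its speed; a pose out of reach is approached as far as the arm can. A call with a gripper value outside its range is refused whole. The fingers move at their own pace and stop on an object; the grip force is fixed at half the most. Time passes only in rows, so rows that do not move let the fingers close, or fill a call up. It gives the time, the measured TCP pose, the force, the opening and the grip force at its end, in the units of the state.
- read_state(): the state, without advancing time (a new reading comes with each control period).
- camera(name): name is "scene" or "top"; returns a dict with "image" (400x640x3 uint8, blue, green, red), "vertical_fov" (degrees; the focal length in pixels is half the picture's height over the tangent of half this angle, whatever the lens; pixels are square), "cx", "cy" (the principal point, pixels), "k1" (the pictures are not rectified: a ray, as slopes to the right and down, at radius r is drawn at 1 + k1 r^2 times it, then the intrinsics apply), "R" (3x3) and "t" (3): a world point X has camera coordinates R X + t. Camera axes: x right, y down, z forward; pixel columns grow to the right and rows downward; lengths in m; the calibration is good to about 2 mm. A picture is of the moment at which its call begins. There is no depth.
- job_done(): hands the job in; it is judged then, once.
The state is a dict: "t": time; "joint_pos": joint angles; "joint_velocities": joint speeds; "joint_efforts": joint torques, N m; "ee_pos": TCP position; "orientation": TCP orientation; "contact_force": force on the tool from outside, world axes, zero at the start; "ft_torque": the same for the moment, N m; "gripper_width": opening from 0.0 (shut) to 1.0 (fully open); "gripper_force": force on a finger pad.
Only numpy, scipy, OpenCV 4.12 (cv2) and the standard library are available. Lean on these libraries where they do the work, as an engineer would, in place of code of your own. Each camera call takes 0.05 s, during which the arm holds its last target. There are 200 camera calls.

## Task

Make up two skate kits from the stock on the bearing table. Dance kit, in the tray with three compartments: the slim wheel in its largest compartment, the white dance plug in the middle one and the chrome bearing seating tool in the smallest; street kit, in the tray with two compartments: the wide wheel in the larger and the black toe stop in the smaller. Set every piece down, without dropping it, so that it stands upright and flat on the floor of its compartment, and leave the pewter cup and the loupe where they are.

Things in the scene. Friction and masses are not known exactly. Their poses are not given: they have to be found in the camera images.
- slim_wheel: The smaller of two cream urethane roller skate wheels, lying flat with its axle upright: a disc 54 mm in diameter, 31 mm high, edges chamfered 6 mm, about 95 g, grey hub and steel bearing on top. Origin: centre of its underside, z up along the axle.
- wide_wheel: The larger of two cream urethane roller skate wheels, lying flat with its axle upright: a disc 64 mm in diameter, 40 mm high, edges chamfered 6 mm, about 140 g. Origin: centre of its underside, z up along the axle.
- dance_plug: White urethane dance plug standing on its flat disc: disc 40 mm in diameter and 14 mm high, with a threaded steel stem 16 mm in diameter rising 30 mm from its centre (44 mm high in all), about 60 g. Origin: centre of its underside, z up along the stem.
- toe_stop: Black rubber toe stop standing on its broad face: 46 mm in diameter for the lowest 8 mm, then a cone narrowing to 30 mm at 24 mm height, then a threaded steel stem 16 mm in diameter and 30 mm long (54 mm high in all), about 110 g. Origin: centre of its underside, z up along the stem.
- seating_tool: Chrome stepped bearing seating tool standing upright: foot 30 mm in diameter and 18 mm high, body 22 mm in diameter from 18 to 50 mm height, thin pilot 8 mm in diameter from 50 to 64 mm, about 160 g. Origin: centre of its underside, z up along its axis.
- tray_three: Dance kit tray, plywood, fixed to the table: 202 mm long (its x), 88 mm wide (its y), with three compartments in a row along x. Floor 3 mm thick, walls and dividers 4 mm thick and 10 mm high above the table. Origin: centre of its underside. Compartments, each 80 mm wide in y and centred at y = 0: the largest 78 mm long, centred at x = -58 mm; the middle one 62 mm, at x = +16 mm; the smallest 46 mm, at x = +74 mm.
- tray_two: Street kit tray, plywood, fixed to the table: 166 mm long (its x), 96 mm wide (its y), with two compartments in a row along x. Floor 3 mm thick, walls and divider 4 mm thick and 10 mm high above the table. Origin: centre of its underside. Compartments, each 88 mm wide in y and centred at y = 0: the larger 88 mm long, centred at x = -35 mm; the smaller 66 mm, at x = +46 mm.
- pewter_cup: Squat open pewter cup, 60 mm across the rim and 50 mm high, standing loose among the stock; not part of any kit, to be left alone. Origin: centre of its underside.
- loupe: Black plastic magnifier loupe standing loose among the stock: a waisted cylinder 42 mm in diameter and 38 mm high with a glass top and no stem; not part of any kit, to be left alone. Origin: centre of its underside.

How it is judged:
By the outcome, as a careful person would: the job done as asked, in the order asked, and still so for the second after the job is handed in, with the robot touching nothing.
It also fails if it takes over 144 s, if anything falls off the work surface, if the arm or the gripper's body presses on something with over 40 N, if the wrist force passes 120 N, or if a joint passes its speed limit or range.

## Working session

There is one attempt and no reset: what is moved stays moved. The work goes in short steps, Python scripts to look and compute and a shell command to move; the robot and the scene stay as the last step left them, time stands still between calls to the robot, and variables do not carry over. Pictures are saved under pics/ and viewed, at most 14 in all, crops included, and the job is handed in when it is done.

```bash
ls; mkdir -p pics
cat > h.py <<'E'
import numpy as np, cv2
from plant import read_state, camera
def K(c):
    f=200/np.tan(np.radians(c["vertical_fov"]/2)); return np.array([[f,0,c["cx"]],[0,f,c["cy"]],[0,0,1.]])
def ray(c,uv,z):
    p=cv2.undistortPoints(np.array(uv,float).reshape(-1,1,2),K(c),np.array([c["k1"],0,0,0.]))[:,0]
    R=np.array(c["R"]);t=np.array(c["t"]);C=-R.T@t
    d=np.c_[p,np.ones(len(p))]@R
    return C+d*((z-C[2])/d[:,2])[:,None]
def proj(c,X):
    R=np.array(c["R"]);return cv2.projectPoints(np.array(X,float).reshape(-1,1,3),cv2.Rodrigues(R)[0],np.array(c["t"],float),K(c),np.array([c["k1"],0,0,0.]))[0][:,0]
E
python3 - <<'E'
from h import *
for n in("top","scene"):
    c=camera(n);cv2.imwrite(f"pics/{n}0.png",c["image"])
    R=np.array(c["R"]);print(n,-R.T@np.array(c["t"]),R[2],c["vertical_fov"],c["cx"],c["cy"],c["k1"])
s=read_state();print(s["ee_pos"],s["orientation"],s["contact_force"],s["gripper_width"],s["t"])
E
```

```text
pics
top [0.2556515  0.00890681 1.28523616] [ 0.20152975 -0.01748925 -0.97932624] 50.34005657937715 319.3783551960699 197.58621510812137 -0.09410621568740461
scene [1.26410981 0.28010225 0.83853689] [-0.67246801 -0.23525215 -0.70174297] 46.3931102685744 323.10986908628934 200.79125350254495 -0.07727694891268681
[ 0.22972936 -0.58067102  0.26300429] [[ 9.29814693e-01  3.68027285e-01 -7.44095982e-04]
 [ 3.68028011e-01 -9.29813490e-01  1.50230669e-03]
 [-1.38980631e-04 -1.67071500e-03 -9.99998595e-01]] [ 0.60545349 -0.1722318  -1.0328295 ] 0.9971175737819178 0.1
```

View pics/top0.png

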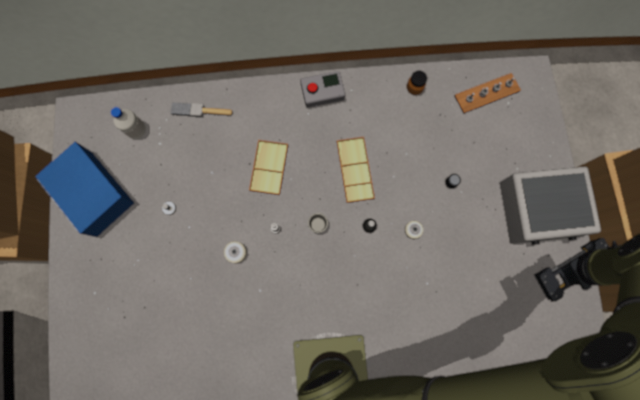

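View pics/scene0.png

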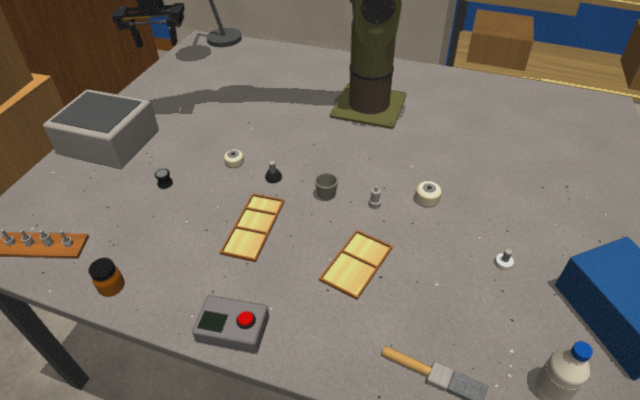

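The top view shows the stock: slim wheel (414,230), wide wheel (235,252), plug (168,208), toe stop (370,226), seating tool (275,228), cup (318,225), loupe (453,181). Tray_two is at (269,167) and tray_three at (355,170). The scene view agrees.

Run:
```python
from h import *
a=cv2.imread("pics/top0.png")[130:270,150:470];b=cv2.imread("pics/scene0.png")[140:300,140:520]
cv2.imwrite("pics/topc.png",cv2.resize(a,None,fx=2.5,fy=2.5,interpolation=cv2.INTER_CUBIC))
cv2.imwrite("pics/scc.png",cv2.resize(b,None,fx=2.1,fy=2.1,interpolation=cv2.INTER_CUBIC))
roi={"top":(150,130,470,275),"scene":(140,140,520,300)}
for n in("top","scene"):
    c=camera(n);im=c["image"].astype(int);v=im.sum(2)/3;sat=im.max(2)-im.min(2)
    m0=np.zeros(v.shape,bool);x0,y0,x1,y1=roi[n];m0[y0:y1,x0:x1]=1
    print(n,"table",np.median(v[m0]))
    for k,m in(("bright",(v>165)&(sat<70)),("dark",v<60),("wood",sat>60)):
        l=cv2.connectedComponentsWithStats((m&m0).astype(np.uint8))
        for i in range(1,l[0]):
            if l[2][i,4]>25: print(k,l[2][i],l[3][i].round(1),ray(c,l[3][i],0.0)[0].round(3))
```

```text
top table 132.0
bright [359 141   6  20  68] [361.3 150.8] [ 0.658 -0.16   0.   ]
bright [350 142   8  20  96] [353.3 151.8] [ 0.657 -0.134  0.   ]
bright [267 146   9  23 125] [271.4 157.3] [0.663 0.124 0.   ]
bright [276 147   9  23 114] [280.1 157.9] [0.659 0.097 0.   ]
bright [362 165   7  16  69] [364.9 172.9] [ 0.585 -0.163  0.   ]
bright [353 166   9  16  95] [356.8 173.7] [ 0.585 -0.137  0.   ]
bright [263 173   9  18 108] [267.1 181.3] [0.587 0.143 0.   ]
bright [271 174   9  18 106] [275.4 182.6] [0.58  0.118 0.   ]
bright [365 185   7  12  56] [367.8 190.8] [ 0.527 -0.165  0.   ]
bright [357 186   7  12  72] [359.8 191.6] [ 0.527 -0.14   0.   ]
bright [163 202  11  12  52] [168.9 208.2] [0.53  0.455 0.   ]
bright [407 222  15  15  78] [413.5 229.4] [ 0.395 -0.291  0.   ]
bright [225 243  19  19 182] [233.7 251.8] [0.378 0.259 0.   ]
dark [446 178  11  10  53] [449.4 183.7] [ 0.526 -0.424  0.   ]
dark [363 219  13  14  91] [368.2 226.6] [ 0.416 -0.154  0.   ]
wood [340 155  19  47 165] [346.2 178.8] [ 0.572 -0.103  0.   ]
wood [254 160  25  12  54] [262.1 168.1] [0.631 0.156 0.   ]
wood [250 181  14  11  30] [254.  188.3] [0.568 0.185 0.   ]
scene table 140.0
bright [224 149  19  13 111] [233.3 156.2] [ 0.366 -0.303 -0.   ]
bright [418 181  23  18 238] [429.  189.9] [0.337 0.25  0.   ]
bright [496 253  18  14 125] [504.3 260.8] [ 0.519  0.454 -0.   ]
dark [156 171  16  18 157] [164.3 181.4] [ 0.521 -0.436  0.   ]
dark [266 170  15  13 152] [273.1 176.3] [ 0.412 -0.16   0.   ]
wood [ 220  193   64   68 2283] [252.3 226.7] [ 0.599 -0.137 -0.   ]
wood [ 319  230   73   68 2569] [355.7 263.2] [0.628 0.133 0.   ]
```

View pics/topc.png

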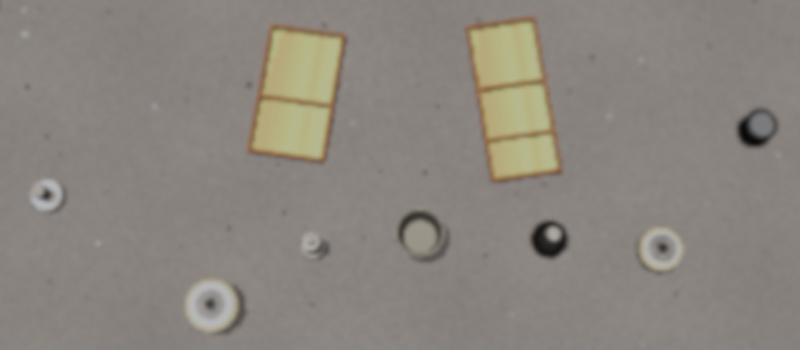

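View pics/scc.png

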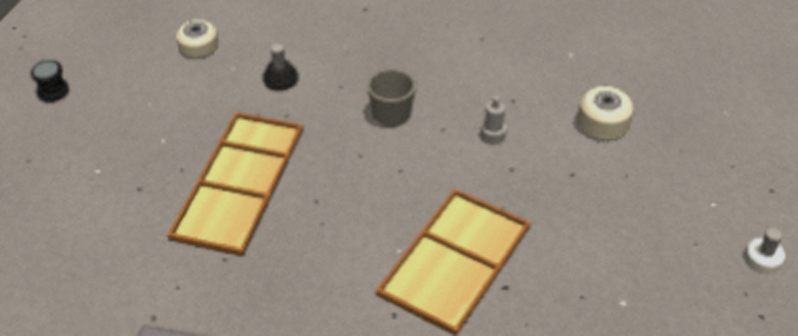

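```bash
cat > m.py <<'E'
from h import *
T=camera("top");S=camera("scene")
t=lambda p:(np.array(p)+.5)/2.5-.5+[150,130]
s=lambda p:(np.array(p)+.5)/2.1-.5+[140,140]
for n,a,b,h in(("slim",(662,247),(197,29),.031),("wide",(211,304),(607,100),.04),("toe",(553,233),(277,48),.054),("tool",(310,240),(495,101),.064),("plug",(46,194),(771,235),.044)):
    print(n,ray(T,t(a),h)[0].round(4),ray(S,s(b),h)[0].round(4))
for n,a,b in(("three",[(467,28),(535,18),(562,173),(492,182)],[(168,237),(242,254),(303,127),(237,113)]),("two",[(271,26),(345,35),(325,161),(249,152)],[(457,332),(377,293),(456,191),(530,223)])):
    for q,c,f in((a,T,t),(b,S,s)):
        P=ray(c,f(q),.01)
        print(n,P[:,:2].round(4).tolist(),"c",P.mean(0)[:2].round(4),[round(float(np.linalg.norm(P[i]-P[i-1])),3) for i in range(4)])
        # refined via wood mask
for c,n,rs in((T,"top",[(335,130,380,210),(245,135,295,200)]),(S,"scene",[(215,188,290,265),(315,225,397,302)])):
    im=cv2.resize(c["image"],None,fx=4,fy=4,interpolation=cv2.INTER_CUBIC).astype(int)
    m=((im[...,2]-im[...,0])>30).astype(np.uint8)
    for r in rs:
        w=np.zeros_like(m);x0,y0,x1,y1=[4*k for k in r];w[y0:y1,x0:x1]=m[y0:y1,x0:x1]
        cs=max(cv2.findContours(w,0,2)[0],key=cv2.contourArea)[:,0]
        P=ray(c,(cs+.5)/4-.5,.009)[:,:2]
        (cx,cy),wh,an=cv2.minAreaRect((P*1000).astype(np.float32));print(n,cx,cy,wh,an)
E
python3 m.py
```

```text
slim [ 0.3937 -0.2869  0.031 ] [ 0.3891 -0.2862  0.031 ]
wide [0.3753 0.2502 0.04  ] [0.3724 0.2499 0.04  ]
toe [ 0.4198 -0.156   0.054 ] [ 0.4181 -0.1568  0.054 ]
tool [0.4365 0.1265 0.064 ] [0.4405 0.1274 0.064 ]
plug [0.5238 0.4417 0.044 ] [0.5305 0.4487 0.044 ]
three [[0.6947, -0.0846], [0.7001, -0.1716], [0.4982, -0.1815], [0.4951, -0.0949]] c [ 0.597  -0.1331] [0.2, 0.087, 0.202, 0.087]
three [[0.7028, -0.1696], [0.6989, -0.0826], [0.4984, -0.0928], [0.5004, -0.1796]] c [ 0.6002 -0.1312] [0.203, 0.087, 0.201, 0.087]
two [[0.7208, 0.1617], [0.6999, 0.0693], [0.5403, 0.1063], [0.5604, 0.1989]] c [0.6304 0.134 ] [0.165, 0.095, 0.164, 0.095]
two [[0.7227, 0.1626], [0.7022, 0.0714], [0.5416, 0.1108], [0.5621, 0.2008]] c [0.6321 0.1364] [0.165, 0.094, 0.165, 0.092]
top 599.7848510742188 -132.78070068359375 (206.1031951904297, 91.81523895263672) 3.0889716148376465
top 632.0572509765625 135.4597625732422 (99.6226806640625, 169.95748901367188) 76.3565902709961
scene 598.1152954101562 -133.60121154785156 (212.43426513671875, 93.94522857666016) 3.2422516345977783
scene 630.460205078125 134.32049560546875 (101.36888122558594, 174.9172821044922) 76.33444213867188
```

Both views agree to a few mm, and the tray sizes match the ones given. In world coordinates (m):
- **Stock:** slim (.391,-.287), wide (.374,.250), toe (.419,-.157), tool (.439,.127), plug (.528,.449).
- **Compartments:** large3 (.656,-.129), mid3 (.5825,-.133), small3 (.525,-.1365), large2 (.6645,.127), small2 (.586,.146).

With the tool yaw turned to 0, tool x is world +x, tool y is world -y and tool z is down.

```bash
python3 -m inch '[[8.8,0,0,0,0.126],[8.8,0,0,0,0.126],[8.8,0,0,0,0.125],[8.8,2.3,-4.2,0,0],[8.8,2.3,-4.2,0,0],[8.8,2.3,-4.2,0,0],[8.8,2.3,-4.2,0,0],[8.8,2.3,-4.2,0,0],[8.8,2.3,-4.2,0,0],[8.8,2.3,-4.2,0,0]]'; python3 -m inch '[[8.8,0,0,0,0],[8.8,0,0,0,0],[8.8,0,0,0,0],[8.8,0,0,0,0],[8.8,0,0,0,0],[8.8,0,0,0,0],[8.8,0,0,0,0],[8.8,0,0,0,0],[8.8,0,0,0,0],[8.8,0,0,0,0]]'
```

```text
t: 1.3
ee_pos: [0.3918, -0.2855, 0.2639]
orientation: [[1.0, -0.0, 0.001], [-0.0, -1.0, -0.0], [0.001, 0.0, -1.0]]
contact_force: [0.5, 0.4, 0.2]
gripper_width: 0.997
gripper_force: 0.0
t: 2.3
ee_pos: [0.3911, -0.2872, 0.2637]
orientation: [[1.0, -0.0, 0.0], [-0.0, -1.0, -0.0], [0.0, 0.0, -1.0]]
contact_force: [-0.1, -0.0, -0.3]
gripper_width: 0.998
gripper_force: 0.0
```

```bash
python3 -m inch '[[8.8,0,0,4,0],[8.8,0,0,4,0],[8.8,0,0,4,0],[8.8,0,0,4,0],[8.8,0,0,3,0],[8.8,0,0,2,0],[8.8,0,0,1.2,0],[8.8,0,0,0.5,0],[8.8,0,0,0,0],[8.8,0,0,0,0]]' ; python3 -m inch '[[4.5,0,0,0,0],[4.5,0,0,0,0],[4.5,0,0,0,0],[4.5,0,0,0,0],[4.5,0,0,0,0],[4.5,0,0,0,0],[4.5,0,0,0,0],[4.5,0,0,0,0],[4.5,0,0,0,0],[4.5,0,0,0,0]]'
```

```text
t: 3.3
ee_pos: [0.3915, -0.2876, 0.0376]
orientation: [[1.0, -0.0, 0.001], [-0.0, -1.0, -0.001], [0.001, 0.001, -1.0]]
contact_force: [0.5, -0.2, 0.4]
gripper_width: 0.996
gripper_force: 0.0
t: 4.3
ee_pos: [0.3911, -0.2873, 0.0369]
orientation: [[1.0, -0.0, 0.0], [-0.0, -1.0, -0.0], [0.0, 0.0, -1.0]]
contact_force: [-0.3, 0.7, 4.4]
gripper_width: 0.598
gripper_force: 30.0
```

```bash
cat > v.py <<'E'
import sys
from h import *
x,y,z,name=float(sys.argv[1]),float(sys.argv[2]),float(sys.argv[3]),sys.argv[4]
o=[]
for n in("top","scene"):
    c=camera(n);u,v=proj(c,[x,y,z])[0].astype(int);u=min(max(u,40),599);v=min(max(v,40),359)
    o.append(cv2.resize(c["image"][v-40:v+40,u-40:u+40],(400,400),interpolation=cv2.INTER_CUBIC))
cv2.imwrite("pics/"+name,np.hstack(o))
E
python3 v.py .391 -.287 .03 g1.png
```

```text
(no output)
```

View pics/g1.png

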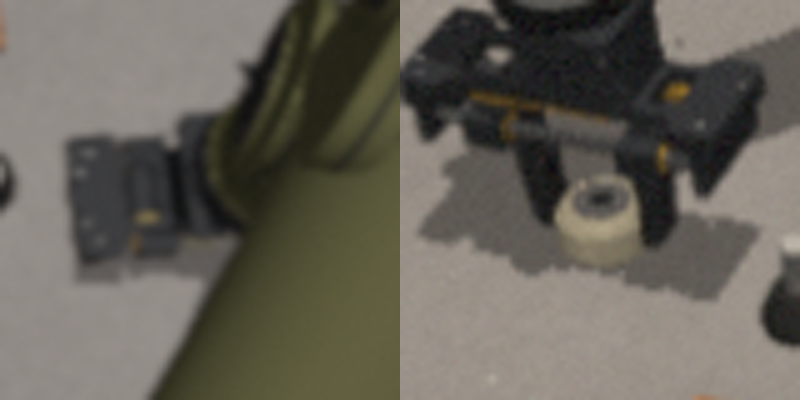

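The scene crop shows the wheel between the fingers, but it seems to sit forward (+x) of them; the bearing is at crop (601,198). I'll work out the offset.

Run:
```python
from h import *
c=camera("scene");u,v=proj(c,[.391,-.287,.03])[0].astype(int);u=max(u,40);v=max(v,40)
f=lambda a,b:[u-40+(a-400+.5)/5-.5,v-40+(b+.5)/5-.5]
print(ray(c,f(601,198),.031),ray(c,[f(556,222),f(642,222)],.018))
im=c["image"].astype(int)[v-40:v+40,u-40:u+40]
m=(im.sum(2)/3>150)&(im[...,2]-im[...,0]>8)
l=cv2.connectedComponentsWithStats(m.astype(np.uint8));i=1+l[2][1:,4].argmax();print(l[2][i],l[3][i])
```

```text
[[ 0.38835466 -0.28894293  0.031     ]] [[ 0.40109593 -0.31269876  0.018     ]
 [ 0.3866536  -0.26647653  0.018     ]]
[76 46  4  4 13] [77.76923077 47.61538462]
```

```bash
python3 -m inch '[[4.5,0,0,-2,0],[4.5,0,0,-3,0],[4.5,0,0,-3,0],[4.5,3.8,-2.26,0,0],[4.5,3.8,-2.26,0,0],[4.5,3.8,-2.26,0,0],[4.5,3.8,-2.26,0,0],[4.5,3.8,-2.26,0,0],[4.5,3.8,-2.26,0,0],[4.5,3.8,-2.26,0,0]]';python3 -m inch '[[4.5,0,0,0,0],[4.5,0,0,0,0],[4.5,0,0,0,0],[4.5,0,0,0,0],[4.5,0,0,1.5,0],[4.5,0,0,1.5,0],[4.5,0,0,1.5,0],[4.5,0,0,0.5,0],[4.5,0,0,0,0],[4.5,0,0,0,0]]'; python3 v.py .656 -.129 .03 g2.png
```

```text
t: 5.45
ee_pos: [0.6578, -0.1276, 0.116]
orientation: [[1.0, 0.0, -0.002], [0.0, -1.0, 0.0], [-0.002, -0.0, -1.0]]
contact_force: [0.7, 0.1, -0.2]
gripper_width: 0.594
gripper_force: 30.0
t: 6.45
ee_pos: [0.6573, -0.1291, 0.0667]
orientation: [[1.0, -0.0, 0.0], [-0.0, -1.0, -0.0], [0.0, 0.0, -1.0]]
contact_force: [0.8, -0.6, -0.4]
gripper_width: 0.596
gripper_force: 30.0
```

View pics/g2.png

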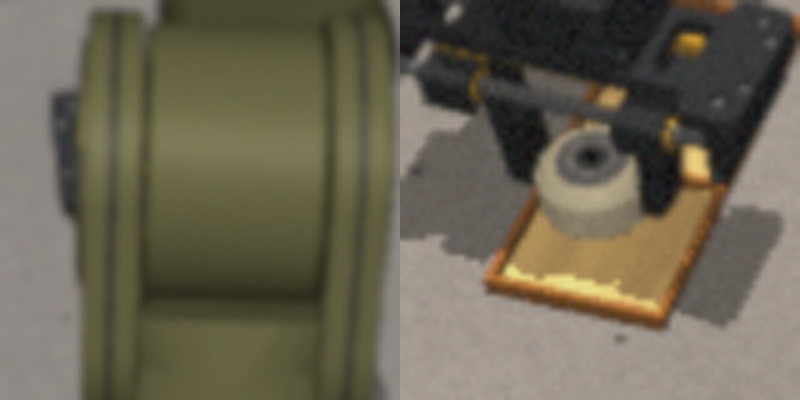

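The wheel hangs upright and centred over the large compartment. I'll lower it gently.

```bash
python3 -m inch '[[4.5,0,0,0.8,0],[4.5,0,0,0.8,0],[4.5,0,0,0.5,0],[4.5,0,0,0.3,0],[4.5,0,0,0.1,0],[4.5,0,0,0.05,0],[4.5,0,0,0.05,0],[4.5,0,0,0,0],[4.5,0,0,0,0],[4.5,0,0,0,0]]'
```

```text
t: 7.55
ee_pos: [0.6572, -0.1291, 0.0409]
orientation: [[1.0, -0.0, 0.0], [-0.0, -1.0, -0.0], [0.0, 0.0, -1.0]]
contact_force: [0.9, 0.1, -0.7]
gripper_width: 0.598
gripper_force: 30.0
```

```bash
python3 -m inch '[[4.5,0,0,0.05,0],[4.5,0,0,0.05,0],[4.5,0,0,0,0],[4.5,0,0,0,0],[4.5,0,0,0,0],[4.5,0,0,0,0],[4.5,0,0,0,0],[4.5,0,0,0,0],[4.5,0,0,0,0],[4.5,0,0,0,0]]'
```

```text
t: 8.55
ee_pos: [0.6572, -0.1291, 0.04]
orientation: [[1.0, -0.0, 0.0], [-0.0, -1.0, -0.0], [0.0, 0.0, -1.0]]
contact_force: [-1.6, -0.5, 4.8]
gripper_width: 0.596
gripper_force: 30.0
```

Contact at the expected height. I'll release, lift and go to the plug.

```bash
python3 -m inch '[[8.0,0,0,0,0],[8.0,0,0,0,0],[8.0,0,0,0,0],[8.0,0,0,0,0],[8.0,0,0,0,0],[8.0,0,0,0,0],[8.0,0,0,-1,0],[8.0,0,0,-3,0],[8.0,0,0,-3,0],[8.0,0,0,-3,0]]'; python3 -m inch '[[8.0,-0.9,-4.1,0,0],[8.0,-0.9,-4.1,0,0],[8.0,-0.9,-4.1,0,0],[8.0,-0.9,-4.1,0,0],[8.0,-0.9,-4.1,0,0],[8.0,-0.9,-4.1,0,0],[8.0,-0.9,-4.1,0,0],[8.0,-0.9,-4.1,0,0],[8.0,-0.9,-4.1,0,0],[8.0,-0.9,-4.1,0,0]]';python3 -m inch '[[4.5,-0.9,-4.1,0,0],[4.5,-0.9,-4.1,0,0],[4.5,-0.9,-4.1,0,0],[4.5,-0.9,-4.1,0,0],[4.5,0,0,0,0],[4.5,0,0,0,0],[4.5,0,0,0,0],[4.5,0,0,0,0],[4.5,0,0,0,0],[4.5,0,0,0,0]]'
python3 - <<'E'
from h import *
c=camera("scene");b=[]
a=cv2.resize(c["image"][180:280,190:290],(400,400),interpolation=2)
u,v=proj(c,[.528,.449,.03])[0].astype(int)
b=cv2.resize(c["image"][v-50:v+50,u-50:u+50],(400,400),interpolation=2);cv2.imwrite("pics/g3.png",np.hstack([a,b]));print(u,v)
E
```

```text
t: 9.55
ee_pos: [0.6571, -0.1291, 0.1415]
orientation: [[1.0, -0.0, 0.0], [-0.0, -1.0, -0.0], [0.0, 0.0, -1.0]]
contact_force: [0.7, -0.3, 0.1]
gripper_width: 0.909
gripper_force: 0.0
t: 10.55
ee_pos: [0.5668, 0.2828, 0.1406]
orientation: [[1.0, -0.0, 0.001], [-0.0, -1.0, 0.001], [0.001, -0.001, -1.0]]
contact_force: [0.7, 0.3, 0.1]
gripper_width: 0.907
gripper_force: 0.0
t: 11.55
ee_pos: [0.5317, 0.444, 0.1398]
orientation: [[1.0, -0.002, 0.0], [-0.002, -1.0, -0.0], [0.0, 0.0, -1.0]]
contact_force: [-0.7, 0.6, -0.3]
gripper_width: 0.511
gripper_force: 0.0
505 254
```

View pics/g3.png

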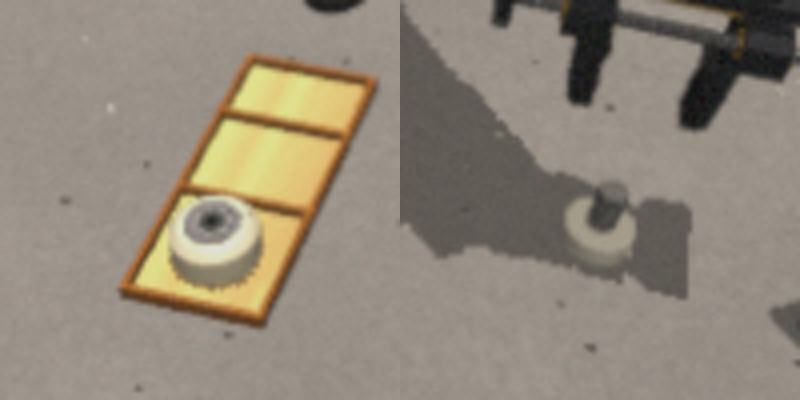

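The slim wheel stands flat in the large compartment. The plug's stem top is at crop (612,190) and its disc top is centred at (600,227).

Run:
```python
from h import *
c=camera("scene")
f=lambda a,b:[455+(a-400+.5)/4-.5,204+(b+.5)/4-.5]
print(ray(c,f(612,190),.044),ray(c,f(600,228),.014),read_state()["ee_pos"])
```

```text
[[0.52846845 0.45018898 0.044     ]] [[0.53099575 0.45156325 0.014     ]] [0.53141561 0.44457017 0.13975886]
```

```bash
python3 -m inch '[[4.5,-0.2,-0.55,0,0],[4.5,0,0,2.5,0],[4.5,0,0,2.5,0],[4.5,0,0,2.5,0],[4.5,0,0,1.5,0],[4.5,0,0,0.6,0],[4.5,0,0,0,0],[4.5,0,0,0,0],[4.5,0,0,0,0],[4.5,0,0,0,0]]';python3 -m inch '[[0.8,0,0,0,0],[0.8,0,0,0,0],[0.8,0,0,0,0],[0.8,0,0,0,0],[0.8,0,0,0,0],[0.8,0,0,0,0],[0.8,0,0,0,0],[0.8,0,0,0,0],[0.8,0,0,0,0],[0.8,0,0,0,0]]'
```

```text
t: 12.65
ee_pos: [0.5297, 0.4509, 0.0448]
orientation: [[1.0, -0.0, 0.001], [-0.0, -1.0, 0.001], [0.001, -0.001, -1.0]]
contact_force: [1.0, 1.0, -0.2]
gripper_width: 0.511
gripper_force: 0.0
t: 13.65
ee_pos: [0.5292, 0.4506, 0.0438]
orientation: [[1.0, -0.0, 0.0], [-0.0, -1.0, 0.0], [0.0, -0.0, -1.0]]
contact_force: [0.4, 0.9, 0.4]
gripper_width: 0.168
gripper_force: 30.0
```

```bash
python3 -m inch '[[0.8,0,0,-2,0],[0.8,0,0,-4,0],[0.8,0,0,-4,0],[0.8,0.4,4.2,0,0],[0.8,0.4,4.2,0,0],[0.8,0.4,4.2,0,0],[0.8,0.4,4.2,0,0],[0.8,0.4,4.2,0,0],[0.8,0.4,4.2,0,0],[0.8,0.4,4.2,0,0]]';python3 -m inch '[[0.8,0.4,4.2,0,0],[0.8,0.4,4.2,0,0],[0.8,0.4,4.2,0,0],[0.8,0.4,4.2,0,0],[0.8,0.4,4.2,0,0],[0.8,0.4,4.2,0,0],[0.8,0.1,3.8,0,0],[0.8,0,0,0,0],[0.8,0,0,0,0],[0.8,0,0,0,0]]'
```

```text
t: 14.65
ee_pos: [0.5575, 0.1546, 0.1451]
orientation: [[1.0, -0.0, 0.001], [-0.0, -1.0, -0.0], [0.001, 0.0, -1.0]]
contact_force: [0.7, -0.1, -0.5]
gripper_width: 0.173
gripper_force: 30.0
t: 15.65
ee_pos: [0.5823, -0.1318, 0.1443]
orientation: [[1.0, 0.002, 0.0], [0.002, -1.0, 0.001], [0.0, -0.001, -1.0]]
contact_force: [0.9, 0.3, -0.4]
gripper_width: 0.172
gripper_force: 30.0
```

```bash
python3 -m inch '[[0.8,0,0.1,2,0],[0.8,0,0,2.5,0],[0.8,0,0,2.5,0],[0.8,0,0,1.5,0],[0.8,0,0,0.7,0],[0.8,0,0,0.3,0],[0.8,0,0,0,0],[0.8,0,0,0,0],[0.8,0,0,0,0],[0.8,0,0,0,0]]'; python3 -m inch '[[0.8,0,0,0.05,0],[0.8,0,0,0.05,0],[0.8,0,0,0,0],[0.8,0,0,0,0],[0.8,0,0,0,0],[0.8,0,0,0,0],[0.8,0,0,0,0],[0.8,0,0,0,0],[0.8,0,0,0,0],[0.8,0,0,0,0]]'
```

```text
t: 16.65
ee_pos: [0.5824, -0.1347, 0.0493]
orientation: [[1.0, -0.0, 0.001], [-0.0, -1.0, -0.0], [0.001, 0.0, -1.0]]
contact_force: [-0.1, 0.5, -0.4]
gripper_width: 0.171
gripper_force: 30.0
t: 17.65
ee_pos: [0.5821, -0.1346, 0.0477]
orientation: [[1.0, -0.0, 0.0], [-0.0, -1.0, -0.0], [0.0, 0.0, -1.0]]
contact_force: [0.4, -0.3, -1.2]
gripper_width: 0.17
gripper_force: 30.0
```

```bash
python3 -m inch '[[0.8,0,0,0.05,0],[0.8,0,0,0.03,0],[0.8,0,0,0,0],[0.8,0,0,0,0],[0.8,0,0,0,0],[0.8,0,0,0,0],[0.8,0,0,0,0],[0.8,0,0,0,0],[0.8,0,0,0,0],[0.8,0,0,0,0]]'
```

```text
t: 18.65
ee_pos: [0.5821, -0.1345, 0.0469]
orientation: [[1.0, -0.0, 0.0], [-0.0, -1.0, -0.0], [0.0, 0.0, -1.0]]
contact_force: [0.5, -0.4, -1.2]
gripper_width: 0.173
gripper_force: 30.0
```

```bash
python3 -m inch '[[0.8,0,0,0.03,0],[0.8,0,0,0.03,0],[0.8,0,0,0,0],[0.8,0,0,0,0],[0.8,0,0,0,0],[0.8,0,0,0,0],[0.8,0,0,0,0],[0.8,0,0,0,0],[0.8,0,0,0,0],[0.8,0,0,0,0]]'
```

```text
t: 19.65
ee_pos: [0.5821, -0.1345, 0.0466]
orientation: [[1.0, -0.0, 0.0], [-0.0, -1.0, -0.0], [0.0, 0.0, -1.0]]
contact_force: [-0.4, 0.6, 5.8]
gripper_width: 0.169
gripper_force: 30.0
```

```bash
python3 -m inch '[[5,0,0,0,0],[5,0,0,0,0],[5,0,0,0,0],[5,0,0,0,0],[5,0,0,0,0],[5,0,0,0,0],[5,0,0,-1,0],[5,0,0,-3,0],[5,0,0,-3,0],[5,0,0,-3,0]]';python3 -m inch '[[5,-2,-3.7,0,0],[5,-2,-3.7,0,0],[5,-2,-3.7,0,0],[5,-2,-3.7,0,0],[5,-2,-3.7,0,0],[5,-2,-3.7,0,0],[5,-2.4,-3.9,0,0],[5,0,0,0,0],[5,0,0,0,0],[5,0,0,0,0]]'
python3 - <<'E'
from h import *
c=camera("scene");b=[]
a=cv2.resize(c["image"][180:280,190:290],(400,400),interpolation=2)
u,v=proj(c,[.4385,.127,.04])[0].astype(int)
b=cv2.resize(c["image"][v-50:v+50,u-50:u+50],(400,400),interpolation=2);cv2.imwrite("pics/g4.png",np.hstack([a,b]));print(u,v)
E
```

```text
t: 20.65
ee_pos: [0.582, -0.1346, 0.148]
orientation: [[1.0, -0.0, 0.0], [-0.0, -1.0, -0.0], [0.0, 0.0, -1.0]]
contact_force: [0.1, -0.2, -0.2]
gripper_width: 0.571
gripper_force: 0.0
t: 21.65
ee_pos: [0.4391, 0.1254, 0.1468]
orientation: [[1.0, -0.002, 0.002], [-0.002, -1.0, -0.0], [0.002, 0.0, -1.0]]
contact_force: [0.4, -0.4, 0.3]
gripper_width: 0.566
gripper_force: 0.0
374 194
```

View pics/g4.png

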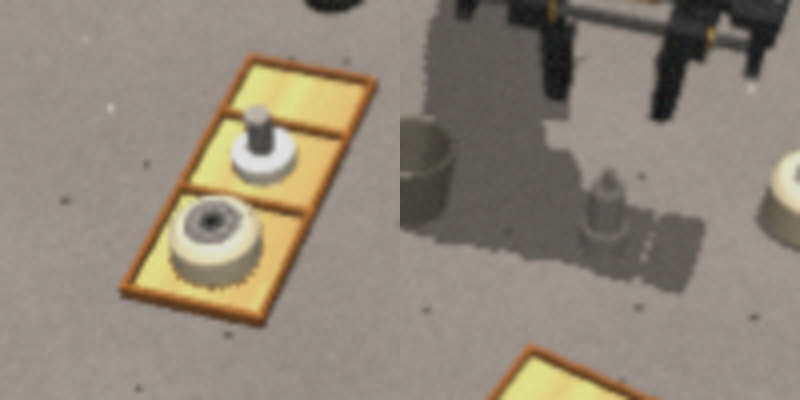

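The plug stands flat in the middle compartment. The seating tool's pilot top at crop (608,171) agrees with the earlier measurement to about 3 mm.

```bash
python3 -m inch '[[5,0,-0.1,2,0],[5,0,0,2.5,0],[5,0,0,2.5,0],[5,0,0,2,0],[5,0,0,0.9,0],[5,0,0,0,0],[5,0,0,0,0],[5,0,0,0,0],[5,0,0,0,0],[5,0,0,0,0]]';python3 -m inch '[[1.4,0,0,0,0],[1.4,0,0,0,0],[1.4,0,0,0,0],[1.4,0,0,0,0],[1.4,0,0,0,0],[1.4,0,0,0,0],[1.4,0,0,0,0],[1.4,0,0,0,0],[1.4,0,0,0,0],[1.4,0,0,0,0]]'
```

```text
t: 22.7
ee_pos: [0.4403, 0.1281, 0.0493]
orientation: [[1.0, -0.0, -0.003], [-0.0, -1.0, -0.001], [-0.003, 0.001, -1.0]]
contact_force: [-0.2, -0.1, 0.6]
gripper_width: 0.57
gripper_force: 0.0
t: 23.7
ee_pos: [0.44, 0.128, 0.0488]
orientation: [[1.0, -0.0, -0.003], [-0.0, -1.0, -0.001], [-0.003, 0.001, -1.0]]
contact_force: [0.0, -0.1, 0.8]
gripper_width: 0.236
gripper_force: 30.0
```

```bash
python3 -m inch '[[1.4,0,0,-2,0],[1.4,0,0,-4,0],[1.4,0,0,-4,0],[1.4,1.2,3.7,0,0],[1.4,1.2,3.7,0,0],[1.4,1.2,3.7,0,0],[1.4,1.2,3.7,0,0],[1.4,1.2,3.7,0,0],[1.4,1.2,3.7,0,0],[1.4,1.2,4.2,0,0]]';python3 -m inch '[[1.4,0,0,0,0],[1.4,0,0,0,0],[1.4,0,0,2,0],[1.4,0,0,2.5,0],[1.4,0,0,2.5,0],[1.4,0,0,1,0],[1.4,0,0,0,0],[1.4,0,0,0,0],[1.4,0,0,0,0],[1.4,0,0,0,0]]';python3 v.py .525 -.1365 .04 g5.png
```

```text
t: 24.7
ee_pos: [0.5243, -0.1365, 0.1485]
orientation: [[1.0, 0.001, -0.004], [0.001, -1.0, -0.0], [-0.004, 0.0, -1.0]]
contact_force: [0.6, -0.5, -2.0]
gripper_width: 0.232
gripper_force: 30.0
t: 25.7
ee_pos: [0.5246, -0.136, 0.0698]
orientation: [[1.0, -0.0, -0.002], [-0.0, -1.0, -0.001], [-0.002, 0.001, -1.0]]
contact_force: [0.1, -0.3, -2.6]
gripper_width: 0.232
gripper_force: 30.0
```

View pics/g5.png

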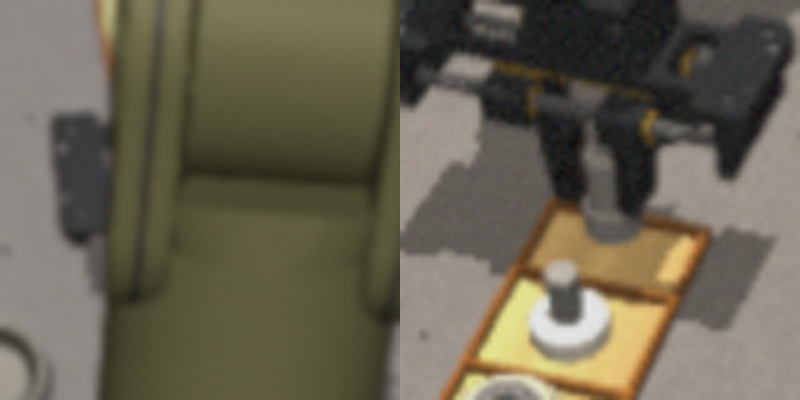

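The seating tool hangs upright over the small compartment. Lowering it.

```bash
python3 -m inch '[[1.4,0,0,0.6,0],[1.4,0,0,0.6,0],[1.4,0,0,0.3,0],[1.4,0,0,0.1,0],[1.4,0,0,0.05,0],[1.4,0,0,0,0],[1.4,0,0,0,0],[1.4,0,0,0,0],[1.4,0,0,0,0],[1.4,0,0,0,0]]';python3 -m inch '[[1.4,0,0,0.05,0],[1.4,0,0,0.05,0],[1.4,0,0,0,0],[1.4,0,0,0,0],[1.4,0,0,0,0],[1.4,0,0,0,0],[1.4,0,0,0,0],[1.4,0,0,0,0],[1.4,0,0,0,0],[1.4,0,0,0,0]]'
```

```text
t: 26.8
ee_pos: [0.524, -0.136, 0.0524]
orientation: [[1.0, -0.0, -0.003], [-0.0, -1.0, -0.001], [-0.003, 0.001, -1.0]]
contact_force: [0.1, -0.1, -1.9]
gripper_width: 0.236
gripper_force: 30.0
t: 27.8
ee_pos: [0.5241, -0.1361, 0.0518]
orientation: [[1.0, -0.0, -0.003], [-0.0, -1.0, -0.001], [-0.003, 0.001, -1.0]]
contact_force: [-0.6, -0.5, 7.1]
gripper_width: 0.235
gripper_force: 30.0
```

```bash
python3 -m inch '[[4.5,0,0,0,0],[4.5,0,0,0,0],[4.5,0,0,0,0],[4.5,0,0,0,0],[4.5,0,0,0,0],[4.5,0,0,0,0],[4.5,0,0,-1,0],[4.5,0,0,-3,0],[4.5,0,0,-3,0],[4.5,0,0,-3,0]]';python3 -m inch '[[8.8,-1.5,-3.9,0,0],[8.8,-1.5,-3.9,0,0],[8.8,-1.5,-3.9,0,0],[8.8,-1.5,-3.9,0,0],[8.8,-1.5,-3.9,0,0],[8.8,-1.5,-3.9,0,0],[8.8,-1.5,-3.9,0,0],[8.8,-1.5,-3.9,0,0],[8.8,-1.5,-3.7,0,0],[8.8,-1.5,-3.7,0,0]]';python3 -m inch '[[8.8,0,0,0,0],[8.8,0,0,0,0],[8.8,0,0,0,0],[8.8,0,0,0,0],[8.8,0,0,0,0],[8.8,0,0,0,0],[8.8,0,0,0,0],[8.8,0,0,0,0],[8.8,0,0,0,0],[8.8,0,0,0,0]]'
python3 - <<'E'
from h import *
c=camera("scene");b=[]
a=cv2.resize(c["image"][180:280,190:290],(400,400),interpolation=2)
u,v=proj(c,[.374,.25,.03])[0].astype(int)
b=cv2.resize(c["image"][v-50:v+50,u-50:u+50],(400,400),interpolation=2);cv2.imwrite("pics/g6.png",np.hstack([a,b]));print(u,v)
E
```

```text
t: 28.8
ee_pos: [0.5241, -0.1359, 0.153]
orientation: [[1.0, -0.0, -0.003], [-0.0, -1.0, -0.001], [-0.003, 0.001, -1.0]]
contact_force: [0.5, -0.2, -1.1]
gripper_width: 0.51
gripper_force: 0.0
t: 29.8
ee_pos: [0.3737, 0.2519, 0.1521]
orientation: [[1.0, -0.0, -0.003], [-0.0, -1.0, -0.0], [-0.003, 0.0, -1.0]]
contact_force: [0.4, -1.2, 0.9]
gripper_width: 0.997
gripper_force: 0.0
t: 30.8
ee_pos: [0.3744, 0.2502, 0.1514]
orientation: [[1.0, -0.0, -0.003], [-0.0, -1.0, -0.001], [-0.003, 0.001, -1.0]]
contact_force: [0.2, -0.6, 0.1]
gripper_width: 0.996
gripper_force: 0.0
428 190
```

View pics/g6.png

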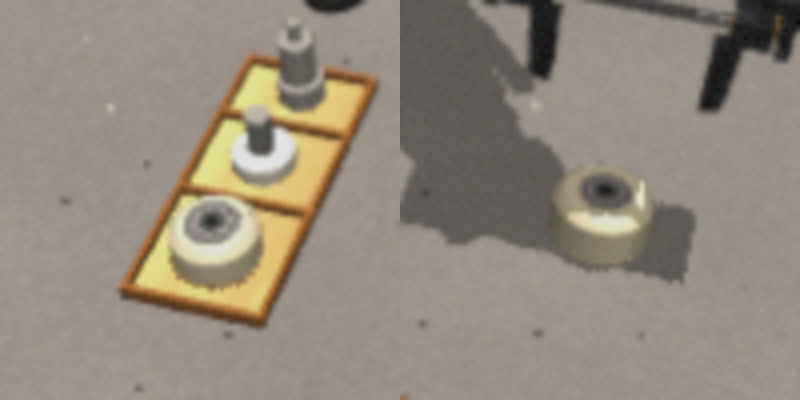

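All three dance pieces stand correctly. The wide wheel's bearing is at crop (606,190), under the gripper. Descend and grip.

```bash
python3 -m inch '[[8.8,0,0,2.5,0],[8.8,0,0,2.5,0],[8.8,0,0,2.5,0],[8.8,0,0,2,0],[8.8,0,0,1.2,0],[8.8,0,0,0.7,0],[8.8,0,0,0,0],[8.8,0,0,0,0],[8.8,0,0,0,0],[8.8,0,0,0,0]]';python3 -m inch '[[5.5,0,0,0,0],[5.5,0,0,0,0],[5.5,0,0,0,0],[5.5,0,0,0,0],[5.5,0,0,0,0],[5.5,0,0,0,0],[5.5,0,0,0,0],[5.5,0,0,0,0],[5.5,0,0,0,0],[5.5,0,0,0,0]]'
```

```text
t: 31.85
ee_pos: [0.378, 0.2528, 0.0421]
orientation: [[1.0, 0.0, -0.01], [0.0, -1.0, -0.006], [-0.01, 0.006, -1.0]]
contact_force: [-0.5, 0.0, -0.6]
gripper_width: 1.001
gripper_force: 0.0
t: 32.85
ee_pos: [0.378, 0.2526, 0.0418]
orientation: [[1.0, -0.0, -0.011], [-0.0, -1.0, -0.006], [-0.011, 0.006, -1.0]]
contact_force: [0.5, -1.6, 3.5]
gripper_width: 0.714
gripper_force: 30.0
```

```bash
python3 -m inch '[[5.5,0,0,-2,0],[5.5,0,0,-3,0],[5.5,0,0,-3,0],[5.5,4.1,1.8,0,0],[5.5,4.1,1.8,0,0],[5.5,4.1,1.8,0,0],[5.5,4.1,1.8,0,0],[5.5,4.1,1.8,0,0],[5.5,4.1,1.8,0,0],[5.5,4.1,1.8,0,0]]';python3 -m inch '[[5.5,0,0,0,0],[5.5,0,0,0,0],[5.5,0,0,1.5,0],[5.5,0,0,2,0],[5.5,0,0,1,0],[5.5,0,0,0,0],[5.5,0,0,0,0],[5.5,0,0,0,0],[5.5,0,0,0,0],[5.5,0,0,0,0]]';python3 v.py .6645 .127 .03 g7.png
```

```text
t: 33.85
ee_pos: [0.6668, 0.1269, 0.1187]
orientation: [[1.0, 0.0, -0.012], [0.0, -1.0, -0.006], [-0.012, 0.006, -1.0]]
contact_force: [-0.0, 1.4, -1.3]
gripper_width: 0.714
gripper_force: 30.0
t: 34.85
ee_pos: [0.6657, 0.1269, 0.0751]
orientation: [[1.0, -0.0, -0.01], [-0.0, -1.0, -0.006], [-0.01, 0.006, -1.0]]
contact_force: [-0.3, 0.4, -1.2]
gripper_width: 0.709
gripper_force: 30.0
```

View pics/g7.png

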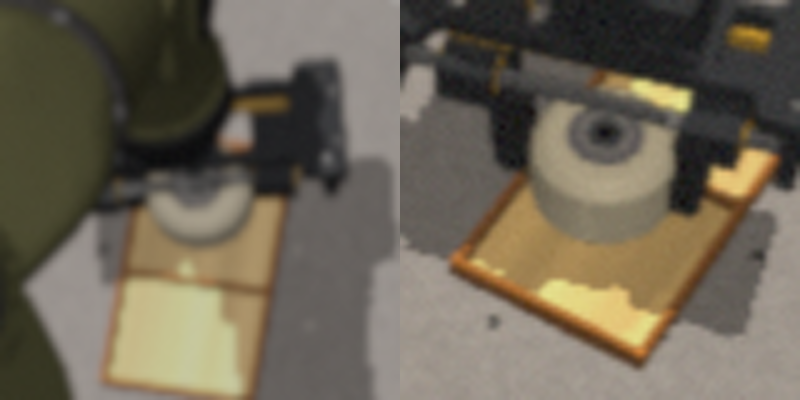

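The wheel hangs over the larger (far) compartment with clearance on all sides. Lowering it.

```bash
python3 -m inch '[[5.5,0.2,0,0.9,0],[5.5,0,0,0.9,0],[5.5,0,0,0.6,0],[5.5,0,0,0.3,0],[5.5,0,0,0.15,0],[5.5,0,0,0.05,0],[5.5,0,0,0,0],[5.5,0,0,0,0],[5.5,0,0,0,0],[5.5,0,0,0,0]]';python3 -m inch '[[5.5,0,0,0.05,0],[5.5,0,0,0,0],[5.5,0,0,0,0],[5.5,0,0,0,0],[5.5,0,0,0,0],[5.5,0,0,0,0],[5.5,0,0,0,0],[5.5,0,0,0,0],[5.5,0,0,0,0],[5.5,0,0,0,0]]'
```

```text
t: 35.95
ee_pos: [0.6671, 0.1267, 0.0456]
orientation: [[1.0, -0.0, -0.01], [-0.0, -1.0, -0.006], [-0.01, 0.006, -1.0]]
contact_force: [-0.0, -0.4, -1.1]
gripper_width: 0.71
gripper_force: 30.0
t: 36.95
ee_pos: [0.6671, 0.1267, 0.0449]
orientation: [[1.0, -0.0, -0.011], [-0.0, -1.0, -0.006], [-0.011, 0.006, -1.0]]
contact_force: [0.6, 0.7, -0.4]
gripper_width: 0.712
gripper_force: 30.0
```

```bash
python3 -m inch '[[5.5,0,0,0.03,0],[5.5,0,0,0.02,0],[5.5,0,0,0,0],[5.5,0,0,0,0],[5.5,0,0,0,0],[5.5,0,0,0,0],[5.5,0,0,0,0],[5.5,0,0,0,0],[5.5,0,0,0,0],[5.5,0,0,0,0]]'
```

```text
t: 37.95
ee_pos: [0.6671, 0.1267, 0.0449]
orientation: [[1.0, -0.0, -0.01], [-0.0, -1.0, -0.006], [-0.01, 0.006, -1.0]]
contact_force: [-1.2, -0.1, 5.2]
gripper_width: 0.709
gripper_force: 30.0
```

```bash
python3 -m inch '[[8.8,0,0,0,0],[8.8,0,0,0,0],[8.8,0,0,0,0],[8.8,0,0,0,0],[8.8,0,0,0,0],[8.8,0,0,0,0],[8.8,0,0,-1,0],[8.8,0,0,-3,0],[8.8,0,0,-3,0],[8.8,0,0,-3,0]]';python3 -m inch '[[5,-2.5,2.8,0,0],[5,-2.5,2.8,0,0],[5,-2.5,2.8,0,0],[5,-2.5,2.8,0,0],[5,-2.5,2.8,0,0],[5,-2.5,2.8,0,0],[5,-2.5,2.8,0,0],[5,-2.5,2.8,0,0],[5,-2.5,2.9,0,0],[5,-2.5,2.9,0,0]]';python3 -m inch '[[5,0,0,0,0],[5,0,0,0,0],[5,0,0,0,0],[5,0,0,0,0],[5,0,0,0,0],[5,0,0,0,0],[5,0,0,0,0],[5,0,0,0,0],[5,0,0,0,0],[5,0,0,0,0]]'
python3 - <<'E'
from h import *
c=camera("scene");b=[]
a=cv2.resize(c["image"][220:310,305:405],(440,400),interpolation=2)
u,v=proj(c,[.419,-.157,.03])[0].astype(int)
b=cv2.resize(c["image"][v-40:v+40,u-35:u+35],(350,400),interpolation=2);cv2.imwrite("pics/g8.png",np.hstack([a,b]));print(u,v)
E
```

```text
t: 38.95
ee_pos: [0.6681, 0.1272, 0.1462]
orientation: [[1.0, -0.0, -0.01], [-0.0, -1.0, -0.006], [-0.01, 0.006, -1.0]]
contact_force: [0.3, -0.5, -0.6]
gripper_width: 0.996
gripper_force: 0.0
t: 39.95
ee_pos: [0.4175, -0.1559, 0.1495]
orientation: [[1.0, -0.0, -0.009], [-0.0, -1.0, -0.007], [-0.009, 0.007, -1.0]]
contact_force: [0.2, -0.1, -0.6]
gripper_width: 0.568
gripper_force: 0.0
t: 40.95
ee_pos: [0.418, -0.1546, 0.1487]
orientation: [[1.0, -0.0, -0.011], [-0.0, -1.0, -0.006], [-0.011, 0.006, -1.0]]
contact_force: [-0.3, 0.5, 0.5]
gripper_width: 0.569
gripper_force: 0.0
272 169
```

View pics/g8.png

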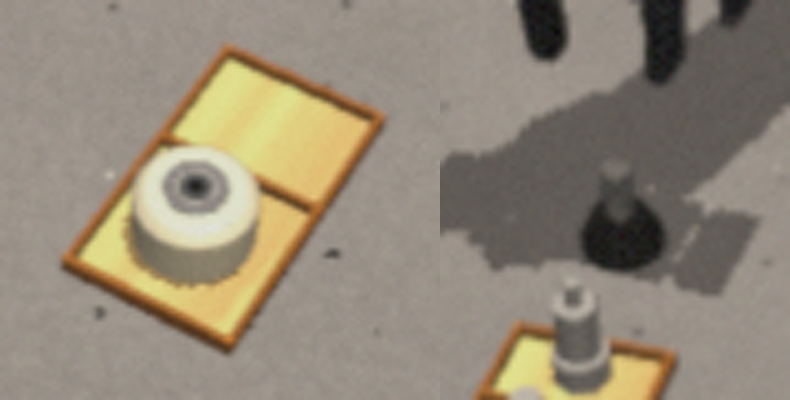

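The wide wheel stands flat in the larger compartment. The toe stop's stem top at crop (616,168) matches the earlier measurement.

```bash
python3 -m inch '[[5,0.15,0.13,2,0],[5,0,0,2.5,0],[5,0,0,2.5,0],[5,0,0,1.8,0],[5,0,0,0.8,0],[5,0,0,0,0],[5,0,0,0,0],[5,0,0,0,0],[5,0,0,0,0],[5,0,0,0,0]]';python3 -m inch '[[0.8,0,0,0,0],[0.8,0,0,0,0],[0.8,0,0,0,0],[0.8,0,0,0,0],[0.8,0,0,0,0],[0.8,0,0,0,0],[0.8,0,0,0,0],[0.8,0,0,0,0],[0.8,0,0,0,0],[0.8,0,0,0,0]]'
```

```text
t: 42.0
ee_pos: [0.4199, -0.1569, 0.0541]
orientation: [[1.0, -0.0, -0.012], [-0.0, -1.0, -0.006], [-0.012, 0.006, -1.0]]
contact_force: [-0.2, 0.3, 0.0]
gripper_width: 0.565
gripper_force: 0.0
t: 43.0
ee_pos: [0.4196, -0.1569, 0.0537]
orientation: [[1.0, -0.0, -0.013], [-0.0, -1.0, -0.005], [-0.013, 0.005, -1.0]]
contact_force: [-0.1, -0.3, 0.1]
gripper_width: 0.172
gripper_force: 30.0
```

```bash
python3 -m inch '[[0.8,0,0,-2,0],[0.8,0,0,-4,0],[0.8,0,0,-4,0],[0.8,2.3,-4.2,0,0],[0.8,2.3,-4.2,0,0],[0.8,2.3,-4.2,0,0],[0.8,2.3,-4.2,0,0],[0.8,2.3,-4.2,0,0],[0.8,2.3,-4.2,0,0],[0.8,2.8,-4.1,0,0]]';python3 -m inch '[[0.8,0,-1,0,0],[0.8,0,0,0,0],[0.8,0,0,2,0],[0.8,0,0,2.5,0],[0.8,0,0,2,0],[0.8,0,0,0.8,0],[0.8,0,0,0,0],[0.8,0,0,0,0],[0.8,0,0,0,0],[0.8,0,0,0,0]]';python3 v.py .586 .146 .03 g9.png
```

```text
t: 44.0
ee_pos: [0.5863, 0.1391, 0.1496]
orientation: [[1.0, 0.001, -0.015], [0.001, -1.0, -0.005], [-0.015, 0.005, -1.0]]
contact_force: [1.6, 0.9, -1.1]
gripper_width: 0.169
gripper_force: 30.0
t: 45.0
ee_pos: [0.5866, 0.1461, 0.0779]
orientation: [[1.0, -0.0, -0.011], [-0.0, -1.0, -0.005], [-0.011, 0.005, -1.0]]
contact_force: [0.4, -0.0, -0.8]
gripper_width: 0.173
gripper_force: 30.0
```

View pics/g9.png

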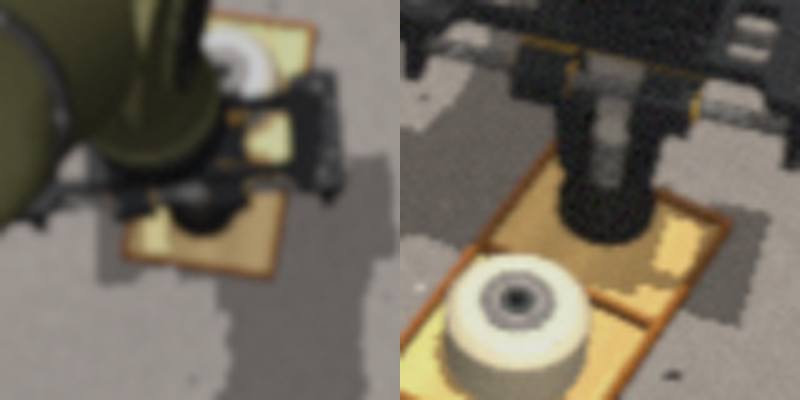

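The toe stop hangs over the smaller compartment, centred. Lowering it.

```bash
python3 -m inch '[[0.8,0,0,0.7,0],[0.8,0,0,0.7,0],[0.8,0,0,0.4,0],[0.8,0,0,0.15,0],[0.8,0,0,0.05,0],[0.8,0,0,0.03,0],[0.8,0,0,0,0],[0.8,0,0,0,0],[0.8,0,0,0,0],[0.8,0,0,0,0]]';python3 -m inch '[[0.8,0,0,0.05,0],[0.8,0,0,0,0],[0.8,0,0,0,0],[0.8,0,0,0,0],[0.8,0,0,0,0],[0.8,0,0,0,0],[0.8,0,0,0,0],[0.8,0,0,0,0],[0.8,0,0,0,0],[0.8,0,0,0,0]]'
```

```text
t: 46.1
ee_pos: [0.5862, 0.1461, 0.0568]
orientation: [[1.0, -0.0, -0.012], [-0.0, -1.0, -0.005], [-0.012, 0.005, -1.0]]
contact_force: [0.8, 0.0, -0.1]
gripper_width: 0.169
gripper_force: 30.0
t: 47.1
ee_pos: [0.5862, 0.146, 0.0567]
orientation: [[1.0, -0.0, -0.012], [-0.0, -1.0, -0.005], [-0.012, 0.005, -1.0]]
contact_force: [-0.3, 0.2, 5.8]
gripper_width: 0.171
gripper_force: 30.0
```

Contact. I'll release, retreat and check.

```bash
python3 -m inch '[[5,0,0,0,0],[5,0,0,0,0],[5,0,0,0,0],[5,0,0,0,0],[5,0,0,0,0],[5,0,0,0,0],[5,0,0,-1,0],[5,0,0,-3,0],[5,0,0,-3,0],[5,0,0,-3,0]]';python3 -m inch '[[5,-2,0,-4,0],[5,-2,0,-3,0],[5,-2,0,0,0],[5,-2,0,0,0],[5,-2,0,0,0],[5,-2,0,0,0],[5,0,0,0,0],[5,0,0,0,0],[5,0,0,0,0],[5,0,0,0,0]]'
python3 - <<'E'
from h import *
cv2.imwrite("pics/fin.png",cv2.resize(camera("scene")["image"][140:310,140:420],None,fx=2.8,fy=2.8,interpolation=2))
E
```

```text
t: 48.1
ee_pos: [0.587, 0.1464, 0.1579]
orientation: [[1.0, -0.001, -0.013], [-0.001, -1.0, -0.005], [-0.013, 0.005, -1.0]]
contact_force: [0.0, 0.3, -0.1]
gripper_width: 0.562
gripper_force: 0.0
t: 49.1
ee_pos: [0.4691, 0.1469, 0.2278]
orientation: [[1.0, -0.0, -0.011], [-0.001, -1.0, -0.005], [-0.011, 0.005, -1.0]]
contact_force: [-0.1, 0.4, -0.9]
gripper_width: 0.567
gripper_force: 0.0
```

View pics/fin.png

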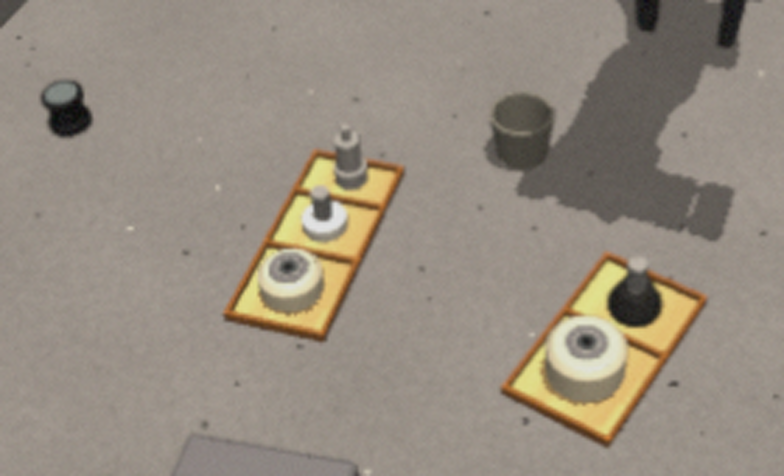

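All five pieces stand upright in their compartments: slim wheel (290,278), plug (324,218), tool (350,165), wide wheel (585,360), toe stop (636,295). The cup and loupe haven't been touched.

```bash
python3 -c "from plant import job_done; print(job_done())"
```

```text
the job is handed in; nothing more can be done
None
```

Both skate kits are made up and the job is handed in after about 49 s of robot time: all five pieces stand upright in their compartments, and the cup and loupe were left alone.

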